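# Set the drip-bottle clamp to its gauge mark

### The arm

A 7-joint arm with a two-finger parallel gripper is mounted at the origin on the work surface. World frame = base frame: x ahead of the robot, y to its left, z up, the work surface at z = 0. Lengths are in m, angles in rad, forces in N, time in s.
With the tool pointing down it reaches from about 0.425 to 0.95 m from the base axis. Payload 16.7 kg.
Tool frame: the origin (TCP) lies midway between the tips of the shut fingers; the grasp point (between the pads) lies 19 mm behind it; z points along the fingers, y is the line along which they close (so a half turn about z gives the same grasp; the last joint's range is limited). The gripper opens to 94 mm and grips with 3 to 60 N. Pads are 16 mm wide; open, the fingers measure 119 mm over their backs; the gripper's body (75 mm by 177 mm) begins 78 mm behind the grasp point.
Start: joints at [-1.369, 0.426, 0.074, 1.606, -0.034, 1.111, -0.067], TCP at [0.233, 0.634, 0.205] pointing down, gripper open.
Joint ranges: [-2.85, 2.85], [-0.5, 2.14], [-1.23, 1.37], [0.21, 2.46], [-1.02, 4.16], [0.16, 2.05], [-2.73, 2.73]. Speed limits (rad/s): [1.89, 1.89, 2.39, 2.39, 3.01, 3.01, 3.01].

### API

Orientations are given as [roll, pitch, yaw] about the fixed x, y, z axes, in that order (R = Rz(yaw) Ry(pitch) Rx(roll)).
In Python, from plant import monitor, cams, manip, nets gives the robot as it stands.
- The arm moves only by the tool send_rows, never from a script. Its argument "deltas" is a list of rows, each a list of 7 numbers: the shift along the tool's x, y, z normalised to -1 to 1, where 1 is 12 cm, then the turn, a rotation vector about the tool's x, y, z normalised to -1 to 1, where 1 is 60 degrees, then the gripper's target within -1 to 1 (shut at 1, half-way at 0, fully open at -1). A call has 1 to 10 rows; each row is the pose to reach, as a shift and turn from the pose commanded when the call began, along the tool's axes at that moment; what a row does not reach only later rows make up. A row lasts 1/8 s, in which the tool goes at most 62.5 mm and 10.7 degrees, less where a joint would pass 70% of its speed; a pose out of reach is approached as far as the arm can. A call with a number of a shift or a turn outside -1 to 1 is refused whole. A call with a gripper value outside its range is refused whole. The fingers move at their own pace and stop on an object; "force" is the grip in N (left out, the last holds). Time passes only in rows, so rows that repeat a pose let the fingers close. It gives the time, the measured TCP pose, the force, the opening and the grip force at its end, in the units of the state.
- monitor.get_obs(): the state, without advancing time (a new reading comes with each control period).
- cams.get_image(name): name is "side" or "top" or "wrist"; returns a dict with "img" (384x512x3 uint8, red, green, blue), "mtx" (3x3 intrinsics, pixels), "cam_to_world" (4x4, takes a point from camera to world coordinates). Camera axes: x right, y up, looking along -z (the intrinsics and any distortion apply to the point x, -y, -z); pixel columns grow to the right and rows downward; lengths in m; the calibration is good to about 2 mm. A picture is of the moment at which its call begins. There is no depth.
- manip.close_job(): hands the job in; it is judged then, once.
Trained networks look in the newest picture that a camera, given by its name, has taken for a name from the list of things; names that differ only in an ending like _2 or _b are one class to them, and where a whole thing is asked for, a point or a joint stands for the part that bears it (a point fixed in the world has none). Each returns a list of dicts, best first, with "confidence" (0 to 1); they miss things now and then, are a little off and sometimes report something else, mostly with a low value. They report only what shows in the picture. A call takes as long as a camera call.
- nets.recognise(name, camera): "box" ([left, top, width, height] in pixels, round what is visible of it).
The state is a dict: "time_s": time; "joint_pos": joint angles; "qd": joint speeds; "joint_torque": joint torques, N m; "tool_pos": TCP position; "tool_rot": TCP orientation; "force": force on the tool from outside, world axes, zero at the start; "moment": the same for the moment, N m; "gripper_width": finger opening in m; "grasp_force": force on a finger pad.
Only numpy, scipy, OpenCV 4.12 (cv2) and the standard library are available. Lean on these libraries where they do the work, as an engineer would, in place of code of your own. Each camera call takes 0.05 s, during which the arm holds its last target. There are 200 camera calls.

### The job

Get the bench clamp ready for a drip bottle: press a fingertip lightly on top of its knurled thumbwheel and roll it, stroke after stroke, until the moving jaw has closed the gap so far that its pointer lines up with the ridge of the gauge tab. Move the jaw only through the wheel, never by pushing it, and pick nothing up: leave the bottles, dish, ball, brush, jar and chew block where they are. Finish with the hand clear of everything.

Things in the scene. Friction and masses are not known exactly. Their poses are not given: they have to be found in the camera images.
- clamp: Fixed bench clamp: aluminium base plate 340 x 100 x 12 mm on the worktop, long axis x, z up; origin at the centre of its underside. Thumbwheel axle at x = -100 mm; grey moving jaw in the middle (66 mm wide, top at 62 mm, always 35 mm or more from the axle); fixed jaw's face at x = +100 mm. The gap closes as the moving jaw travels to +x, away from the wheel. Position and yaw vary.
- wheel_top (a point): Top of the dark knurled thumbwheel (56 mm diameter, 28 mm wide, axle level along the clamp's y), 74 mm above the worktop; between cheeks 62 mm long, 54 mm high, 50 mm apart outside, so its top 20 mm is free. Sprung: wheel, cheeks and jaw sink together up to 6 mm straight down (2 N to start, then 1.2 N per mm, then solid). The point does not turn. Never press over 40 N.
- wheel (a joint): Turning of the thumbwheel, rad: 0 = jaw fully open, growing as its top rolls to the clamp's +x, which closes the gap; rolling back opens it. One rad (28 mm of rim) moves the jaw 8 mm. It takes about 1 to 1.5 N along the rim and stays where it is left.
- jaw (a joint): Travel of the moving jaw along the clamp's +x in m, 0 = fully open (gap 120 mm), 0.072 at the stop; geared to the wheel.
- jaw_pointer (a point): Outer end of the moving jaw's pointer, a dark steel bar 4 mm wide (along the clamp's x) 10 mm of it showing beside the jaw, 30 mm above the worktop, pointing sideways to the clamp's -y; moves with the jaw.
- gauge_mark (a point): Inner end of the dark ridge, 4 mm wide, on the fixed steel gauge tab (20 mm wide) clipped to the base plate's -y edge. Axes as the clamp's. The pointer is set when it is in line with the ridge: both at the same place along the clamp's x. At the start the pointer is 14 to 38 mm short of it, to the clamp's -x.
- drip_bottle: Bystander: standing glass drip bottle, 62 mm diameter, 180 mm tall, loose; origin at the centre of its underside.
- treat_dish: Bystander: white ceramic bowl, 100 mm across, 36 mm high, loose; origin at the centre of its underside.
- chew_ball: Bystander: woven willow ball, about 67 mm across, light and loose; origin at its underside.
- slicker_brush: Bystander: orange slicker brush lying bristles down, 185 mm long, 75 mm wide, 28 mm high, loose; origin on the worktop under its middle.
- spare_bottle: Bystander: a second drip bottle, like the first, standing to the left.
- treat_jar: Bystander: clear jar, 80 mm diameter, 110 mm tall, to the right; origin at the centre of its underside.
- chew_block: Bystander: wooden chew block 70 x 40 x 30 mm, to the left; origin at the centre of its underside.

How it is judged:
By the outcome, as a careful person would: the job done as asked, in the order asked, and still so for the second after the job is handed in, with the robot touching nothing.
It also fails if it takes over 45 s, if anything falls off the work surface, if the arm or the gripper's body presses on something with over 40 N, if the wrist force passes 120 N, or if a joint passes its speed limit or range.

## Working session

There is one attempt and no reset: what is moved stays moved. The work goes in short steps, Python scripts to look and compute and a tool call to move; the robot and the scene stay as the last step left them, time stands still between calls to the robot, and variables do not carry over. Pictures are saved under pics/ and viewed, at most 10 in all, crops included, and the job is handed in when it is done.

Besides the shell and the picture viewer there is one more tool, called after ">>>" in YAML: its name, and indented under it one key for each argument. send_rows: Moves the arm, as the interface text tells. Scaled input: -1 to 1 covers 12 cm each way for a shift and 60 degrees each way for a turn. Its arguments: {"type":"object","properties":{"deltas":{"type":"array","items":{"type":"array","items":{"type":"number","minimum":-1,"maximum":1}}},"force":{"type":"number"}},"required":["deltas"]}

```bash
mkdir -p pics
python3 - <<'E'
from plant import monitor,cams,nets
import cv2,numpy as np
o=monitor.get_obs()
for k in o: print(k,np.round(o[k],4))
ims=[]
for c in ["top","side"]:
    d=cams.get_image(c); cv2.imwrite(f"pics/{c}0.png",d["img"][:,:,::-1])
    print(c,d["mtx"].round(1).tolist(),d["cam_to_world"].round(3).tolist())
    for n in ["clamp","wheel_top","wheel","jaw","jaw_pointer","gauge_mark","drip_bottle"]:
        print(n,[(np.round(r["box"],1).tolist(),round(r["confidence"],2)) for r in nets.recognise(n,c)][:2])
E
```

```text
time_s 0.0
joint_pos [-1.3685  0.4267  0.0739  1.6066 -0.0341  1.1108 -0.0671]
qd [-0.0004 -0.0013  0.0005  0.0009 -0.0015 -0.0015  0.0013]
joint_torque [ 8.00000e-04 -9.35821e+01  3.66710e+00 -4.54184e+01 -4.88000e-02
  2.02000e-02  2.00000e-04]
tool_pos [0.2325 0.6333 0.2048]
tool_rot [-3.1404e+00  1.0000e-04  2.7897e+00]
force [-0.4046  0.0999 -0.2239]
moment [ 0.029  -0.0092  0.0356]
grasp_force 0.0
gripper_width 0.0938
top [[368.5, 0.0, 247.7], [0.0, 368.5, 187.4], [0.0, 0.0, 1.0]] [[0.019, 0.984, -0.177, 0.357], [-1.0, 0.018, -0.008, -0.014], [-0.005, 0.177, 0.984, 1.239], [0.0, 0.0, 0.0, 1.0]]
clamp [([171.0, 160.0, 105.4, 56.8], 0.84), ([239.7, 171.4, 21.2, 14.2], 0.2)]
wheel_top [([206.5, 168.7, 56.2, 33.8], 0.62), ([365.9, 174.8, 34.3, 27.7], 0.57)]
wheel [([241.8, 167.5, 17.8, 18.8], 0.53)]
jaw [([223.5, 176.0, 12.4, 16.1], 0.63)]
jaw_pointer [([220.0, 176.7, 22.4, 19.0], 0.77), ([367.0, 172.5, 34.8, 28.8], 0.35)]
gauge_mark [([221.1, 141.7, 18.0, 22.3], 0.7)]
drip_bottle [([173.9, 153.9, 25.8, 22.3], 0.72), ([367.0, 174.5, 34.2, 25.0], 0.58)]
side [[352.7, 0.0, 257.9], [0.0, 352.7, 190.7], [0.0, 0.0, 1.0]] [[0.705, 0.535, -0.465, 0.118], [-0.709, 0.518, -0.479, -0.454], [-0.016, 0.668, 0.744, 0.772], [0.0, 0.0, 0.0, 1.0]]
clamp [([184.2, 159.1, 113.7, 61.8], 0.72)]
wheel_top [([220.3, 169.3, 67.1, 34.5], 0.61)]
wheel [([263.8, 180.9, 19.3, 17.3], 0.67)]
jaw [([237.6, 174.9, 24.4, 19.1], 0.85), ([181.7, 191.1, 34.6, 31.1], 0.47)]
jaw_pointer [([239.1, 171.5, 23.0, 20.1], 0.92), ([264.0, 179.4, 23.4, 20.4], 0.23)]
gauge_mark [([236.5, 174.6, 29.6, 20.0], 0.29)]
drip_bottle [([218.7, 107.4, 23.5, 61.4], 0.76)]
```

Run:
```python
import cv2,numpy as np
a=cv2.imread("pics/top0.png")[110:260,130:330]; b=cv2.imread("pics/side0.png")[100:250,150:350]
cv2.imwrite("pics/v1.png",cv2.resize(a,(800,600),interpolation=cv2.INTER_CUBIC))
cv2.imwrite("pics/v2.png",cv2.resize(b,(800,600),interpolation=cv2.INTER_CUBIC))
```

```text
(no output)
```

View pics/v1.png

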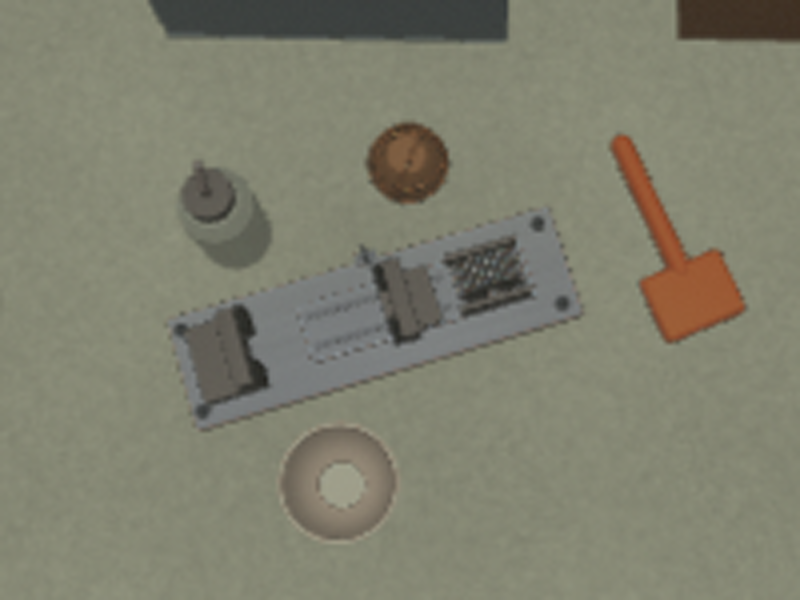

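View pics/v2.png

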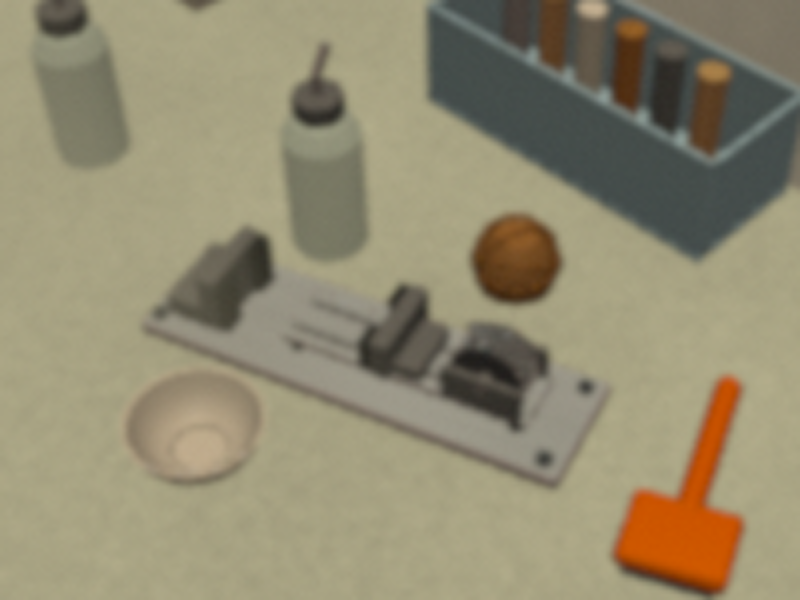

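The top crop shows the fixed jaw on the left, the moving jaw at about (405,300), the tab at (365,255) and the wheel at (487,275). So clamp +x points image-left, which is world +y. The side view agrees. Next I'll fit the plate pose.

```bash
cat > h.py <<'E'
import numpy as np,cv2
from scipy.spatial.transform import Rotation as R
def ray(d,px,z):
    M,T=np.array(d["mtx"]),np.array(d["cam_to_world"])
    u=np.atleast_2d(px).astype(float)
    v=np.c_[(u[:,0]-M[0,2])/M[0,0],-(u[:,1]-M[1,2])/M[1,1],-np.ones(len(u))]@T[:3,:3].T
    return T[:3,3]+v*((z-T[2,3])/v[:,2:])
def proj(d,P):
    M,T=np.array(d["mtx"]),np.array(d["cam_to_world"])
    c=(np.atleast_2d(P)-T[:3,3])@T[:3,:3]
    return np.c_[M[0,2]+M[0,0]*c[:,0]/-c[:,2],M[1,2]-M[1,1]*c[:,1]/-c[:,2]]
def clamp2w(p,pose): # pose x,y,yaw
    x,y,a=pose;p=np.atleast_2d(p)
    return np.c_[x+np.cos(a)*p[:,0]-np.sin(a)*p[:,1],y+np.sin(a)*p[:,0]+np.cos(a)*p[:,1],p[:,2]]
E
python3 - <<'E'
from h import *
from plant import monitor,cams
from scipy.optimize import least_squares
t,s=cams.get_image("top"),cams.get_image("side")
# order: (+x,-y),(-x,-y),(-x,+y),(+x,+y)
C=np.array([[.17,-.05,.012],[-.17,-.05,.012],[-.17,.05,.012],[.17,.05,.012]])
top=np.array([[168,322],[547,208],[582,312],[203,429]])/4+[130,110]
sid=np.array([[610,388],[556,480],[145,325]])/4+[150,100]   # -x,-y ; -x,+y ; +x,+y
f=lambda p:np.r_[(proj(t,clamp2w(C,p))-top).ravel(),(proj(s,clamp2w(C[[1,2,3]],p))-sid).ravel()]
r=least_squares(f,[.4,0.05,1.8]);p=r.x
print(p,np.degrees(p[2]),r.fun.round(1))
np.save("pose.npy",p)
w=clamp2w([[-.1,0,.074]],p)[0];print("wheel top",w, np.hypot(*w[:2]))
print(proj(t,w)*1,(proj(t,w)-[130,110])*4,(proj(s,w)-[150,100])*4)
# tab/pointer rough x in clamp from top picture
for q in [(365,255),(380,268)]:
    x=ray(t,np.array(q)/4+[130,110],.03)[0]-[p[0],p[1],0]
    print(R.from_euler('z',-p[2]).apply(x))
d=cams.get_image("wrist");T=np.array(d["cam_to_world"]);o=monitor.get_obs()
print(d["mtx"]);Rt=R.from_euler('xyz',o["tool_rot"]).as_matrix()
print("cam in tool",Rt.T@(T[:3,3]-o["tool_pos"]),(Rt.T@T[:3,:3]).round(3).tolist(),Rt.round(3).tolist())
E
```

```text
[0.56929106 0.07519287 1.88642259] 108.08405254344135 [-0.1 -0.7  1.  -0.8  1.2  0.7 -1.2  0.8  0.8 -1.5  0.4  0.8 -1.7 -0.6]
wheel top [ 0.60033224 -0.01986735  0.074     ] 0.6006608964750971
[[252.66753207 177.03123508]] [[490.67012826 268.12494032]] [[496.17316705 337.70897415]]
[-0.00554876 -0.05030597  0.03      ]
[-0.01444991 -0.03592699  0.03      ]
[[343.97548266   0.         251.4023187 ]
 [  0.         343.97548266 180.43120568]
 [  0.           0.           1.        ]]
cam in tool [ 7.45579254e-02 -1.62789603e-04 -1.78759540e-01] [[0.0, 0.966, 0.258], [1.0, -0.0, -0.0], [0.0, 0.258, -0.966]] [[-0.939, 0.345, -0.0], [0.345, 0.939, -0.0], [0.0, -0.0, -1.0]]
```

>>> send_rows:
  deltas:
    - [0,0,-0.5,0,0,0,1]
    - [0,0,-1,0,0,0,1]
    - [-0.5,-0.42,-1,0,0,0,1]
    - [-1,-0.85,-1,0,0,0,1]
    - [-1,-0.85,-1,0,0,0,1]
  force: 20

```text
time_s: 1.58
tool_pos: [0.312, 0.4937, 0.3261]
tool_rot: [3.141, 0.0, 2.787]
force: [-1.1, 0.8, 0.7]
gripper_width: 0.0475
grasp_force: 0.0
```

>>> send_rows:
  deltas:
    - [-0.35,-0.3,0,0,0,0,1]
    - [-0.7,-0.6,0,0,0,0,1]
    - [-1,-0.85,0,0,0,0,1]
    - [-1,-0.85,0,0,0,0,1]

```text
time_s: 2.08
tool_pos: [0.3896, 0.3563, 0.3261]
tool_rot: [3.141, 0.001, 2.784]
force: [-0.4, 1.8, 0.2]
gripper_width: 0.0076
grasp_force: 0.0
```

>>> send_rows:
  deltas:
    - [-0.35,-0.3,0,0,0,0,1]
    - [-0.7,-0.6,0,0,0,0,1]
    - [-1,-0.85,0,0,0,0,1]
    - [-1,-0.85,0,0,0,0,1]

```text
time_s: 2.58
tool_pos: [0.4664, 0.2201, 0.3258]
tool_rot: [3.141, 0.001, 2.785]
force: [-0.3, 1.7, -0.3]
gripper_width: 0.0002
grasp_force: 0.0
```

>>> send_rows:
  deltas:
    - [-0.35,-0.3,0,0,0,0.1,1]
    - [-0.7,-0.6,0,0,0,0.2,1]
    - [-1,-0.85,0,0,0,0.35,1]
    - [-1,-0.85,0,0,0,0.5,1]
    - [-1,-0.85,0,0,0,0.7,1]
    - [-1,-0.85,0,0,0,0.86,1]
    - [-1,-0.85,0,0,0,0.86,1]

```text
time_s: 3.45
tool_pos: [0.5424, 0.0869, 0.3253]
tool_rot: [-3.141, -0.0, 1.892]
force: [-0.7, 0.4, -0.8]
gripper_width: 0.0003
grasp_force: 0.0
```

>>> send_rows:
  deltas:
    - [-0.4,0.05,0.2,0,0,0,1]
    - [-0.8,0.12,0.5,0,0,0,1]
    - [-1,0.17,0.85,0,0,0,1]
    - [-1,0.17,0.85,0,0,0,1]
    - [-1,0.17,0.85,0,0,0,1]

```text
time_s: 4.08
tool_pos: [0.5998, -0.0213, 0.2241]
tool_rot: [3.141, -0.0, 1.893]
force: [0.7, 0.9, 0.3]
gripper_width: 0.001
grasp_force: 0.0
```

Run:
```python
from h import *
from plant import monitor,cams,nets
d=cams.get_image("wrist");o=monitor.get_obs();p=np.load("pose.npy")
print(o["tool_pos"],o["tool_rot"])
cv2.imwrite("pics/w1.png",cv2.resize(d["img"][:,:,::-1],(800,600),interpolation=cv2.INTER_CUBIC))
np.save("w1.npy",d,allow_pickle=True)
for n in ["wheel","jaw","jaw_pointer","gauge_mark"]:
    print(n,[(np.round(r["box"],1).tolist(),round(r["confidence"],2)) for r in nets.recognise(n,"wrist")][:2])
print(proj(d,clamp2w([[-.1,0,.074],[-.17,-.05,.012],[-.17,.05,.012],[0,-.05,.012],[0,-.05,.03]],p))*800/512)
```

```text
[ 0.5999695  -0.02105419  0.22457912] [ 3.14026500e+00 -2.77805341e-04  1.89256508e+00]
wheel [([234.6, 133.0, 37.7, 52.9], 0.67), ([220.1, 0.0, 77.1, 185.4], 0.31)]
jaw [([223.0, 63.4, 73.3, 50.5], 0.63)]
jaw_pointer [([217.8, 67.8, 80.4, 45.1], 0.73)]
gauge_mark [([294.7, 59.5, 15.7, 19.3], 0.7)]
[[393.80009142 259.61404533]
 [457.75729611 331.11802785]
 [328.12520069 330.36677582]
 [467.02876287  98.91348188]
 [470.7032326   96.97101936]]
```

View pics/w1.png

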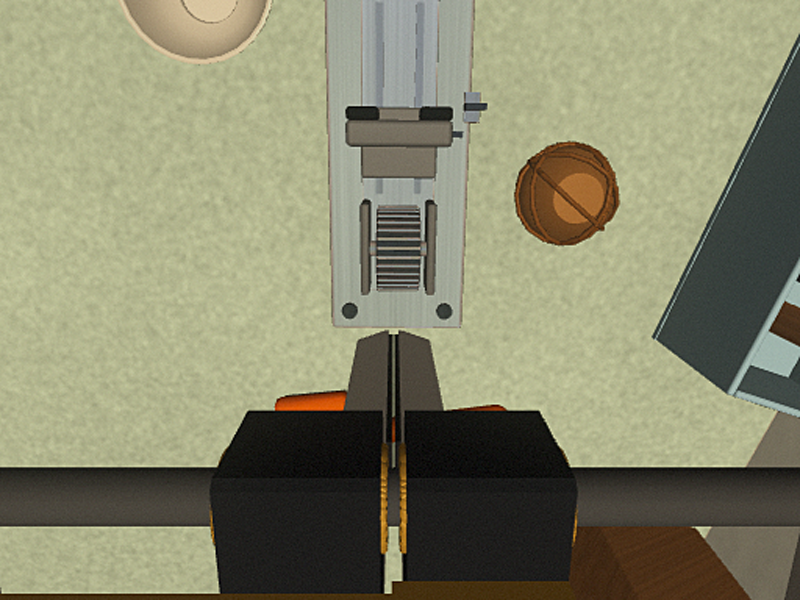

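The wrist view is clear. The pointer is at (457,134), the ridge at (479,106), the wheel centre near column 398 and the plate's near edge at row 327. I'll refine the pose from this picture.

Run:
```python
from h import *
from scipy.optimize import least_squares
d=np.load("w1.npy",allow_pickle=True).item()
k=512/800
C=np.array([[-.17,-.05,.012],[-.17,.05,.012],[-.155,-.035,.012],[-.1,0,.046]])
C=C[[0,1,3]]
px=np.array([[461,327],[333,327],[398,248]])*k
f=lambda p:(proj(d,clamp2w(C,p))-px).ravel()
r=least_squares(f,np.load("pose.npy"));p=r.x
print(p,r.fun.round(1))
# edges heading: left edge (326,0)-(333,327) right (474,0)-(461,327)
L=ray(d,np.array([[333,327],[326,0],[461,327],[474,0]])*k,.012)
a=[np.arctan2(*(L[i+1]-L[i])[1::-1]) for i in (0,2)];print("edge yaw",a)
p[2]=np.mean(a);r=least_squares(lambda q:f([*q,p[2]]),p[:2]);p[:2]=r.x;print(p,r.fun.round(1))
np.save("pose2.npy",p)
print("wheel top",clamp2w([[-.1,0,.074]],p))
for z in (.03,.02):
  q=ray(d,np.array([[458,134],[479,106]])*k,z)-[p[0],p[1],0]
  print(R.from_euler('z',-p[2]).apply(q).round(4))
```

```text
[0.57074852 0.07833627 1.89104764] [ 0.6  0.5 -0.6  0.4 -0.1 -0.7]
edge yaw [np.float64(1.8843865972802267), np.float64(1.8880635003993789)]
[0.57140538 0.07855227 1.88622505] [ 0.5  0.7 -0.7  0.2  0.1 -0.7]
wheel top [[ 0.60242779 -0.01651408  0.074     ]]
[[-0.0261 -0.0395  0.03  ]
 [-0.0081 -0.0527  0.03  ]]
[[-0.026  -0.0407  0.02  ]
 [-0.0076 -0.0542  0.02  ]]
```

>>> send_rows:
  deltas:
    - [-0.07,0.03,0.3,0,0,0,1]
    - [-0.07,0.03,0.65,0,0,0,1]
    - [-0.07,0.03,1,0,0,0,1]
    - [-0.07,0.03,1,0,0,0,1]

```text
time_s: 4.82
tool_pos: [0.604, -0.0288, 0.1018]
tool_rot: [-3.138, -0.001, 1.89]
force: [-0.3, -0.3, 0.4]
gripper_width: 0.0003
grasp_force: 0.0
```

>>> send_rows:
  deltas:
    - [0,0,0.1,0,0,0,1]
    - [0,0,0.2,0,0,0,1]
    - [0,0,0.24,0,0,0,1]
    - [0,0,0.26,0,0,0,1]
    - [0,0,0.275,0,0,0,1]
    - [0,0,0.28,0,0,0,1]

```text
time_s: 5.58
tool_pos: [0.6058, -0.0294, 0.0702]
tool_rot: [3.141, 0.0, 1.889]
force: [-2.5, -0.5, 5.8]
gripper_width: 0.0003
grasp_force: 2.9
```

>>> send_rows:
  deltas:
    - [0.04,0,0,0,0,0,1]
    - [0.08,0,0,0,0,0,1]
    - [0.12,0,0,0,0,0,1]
    - [0.16,0,0,0,0,0,1]
    - [0.2,0,0,0,0,0,1]
    - [0.23,0,0,0,0,0,1]
    - [0.23,0,0,0,0,0,1]

```text
time_s: 6.45
tool_pos: [0.5971, -0.0028, 0.0703]
tool_rot: [3.141, -0.0, 1.889]
force: [-1.8, 1.6, 4.5]
gripper_width: 0.0003
grasp_force: 2.8
```

```bash
cat > look.py <<'E'
from h import *
from plant import monitor,cams,nets
import sys
d=cams.get_image("wrist");o=monitor.get_obs();p=np.load("pose2.npy")
print(o["time_s"],np.round(o["tool_pos"],4),np.round(o["force"],1))
c=proj(d,clamp2w([[-.01,-.045,.03]],p))[0];print("crop centre",c)
x0,y0=max(0,int(c[0])-40),max(0,int(c[1])-30)
np.save("last.npy",{**d,"o":(x0,y0)},allow_pickle=True)
cv2.imwrite(sys.argv[1],cv2.resize(d["img"][y0:y0+60,x0:x0+80,::-1],None,fx=10,fy=10,interpolation=cv2.INTER_CUBIC))
E
python3 look.py pics/w2.png
```

```text
6.5 [ 0.5971 -0.0027  0.0703] [-1.2  1.7  6. ]
crop centre [325.8837203   87.60531342]
```

View pics/w2.png

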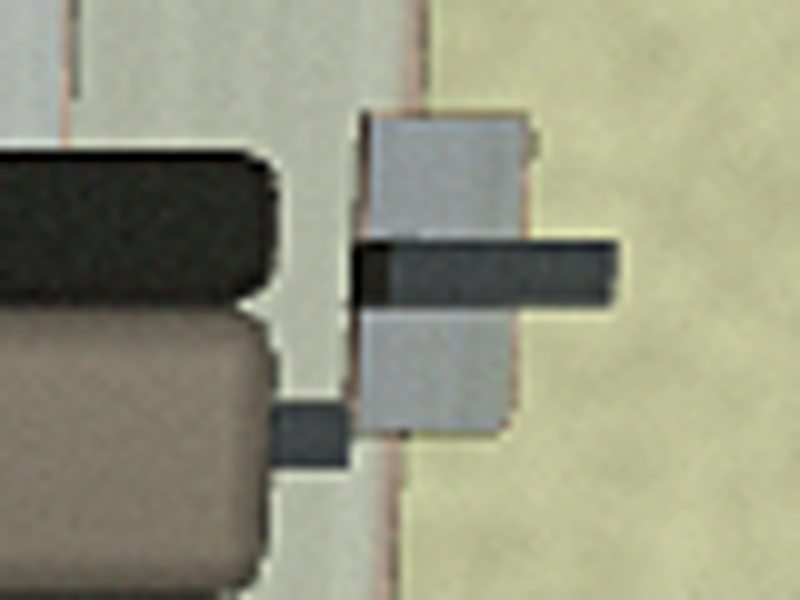

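In this crop the pointer is at row 434 and the ridge at row 273, at about 16 px/mm. The stroke moved the jaw about 8 mm as expected, and about 10 mm remain.

>>> send_rows:
  deltas:
    - [0,0,-0.1,0,0,0,1]
    - [0,0,-0.15,0,0,0,1]
    - [-0.12,0,-0.15,0,0,0,1]
    - [-0.24,0,-0.15,0,0,0,1]
    - [-0.24,0,-0.12,0,0,0,1]
    - [-0.24,0,-0.06,0,0,0,1]
    - [-0.24,0,-0.03,0,0,0,1]
    - [-0.24,0,-0.01,0,0,0,1]
    - [-0.24,0,0,0,0,0,1]

```text
time_s: 7.62
tool_pos: [0.6057, -0.0303, 0.0698]
tool_rot: [-3.141, -0.0, 1.889]
force: [-2.6, -0.6, 5.6]
gripper_width: 0.0001
grasp_force: 3.0
```

>>> send_rows:
  deltas:
    - [0.04,0,0,0,0,0,1]
    - [0.08,0,0,0,0,0,1]
    - [0.12,0,0,0,0,0,1]
    - [0.16,0,0,0,0,0,1]
    - [0.2,0,0,0,0,0,1]
    - [0.24,0,0,0,0,0,1]
    - [0.24,0,0,0,0,0,1]

```text
time_s: 8.5
tool_pos: [0.5966, -0.0024, 0.07]
tool_rot: [-3.141, -0.0, 1.89]
force: [-2.9, 0.9, 4.9]
gripper_width: 0.0002
grasp_force: 2.9
```

```bash
python3 look.py pics/w3.png
```

```text
8.55 [ 0.5967 -0.0025  0.07  ] [-2.7  1.1  5.4]
crop centre [326.52368929  88.33245712]
```

View pics/w3.png

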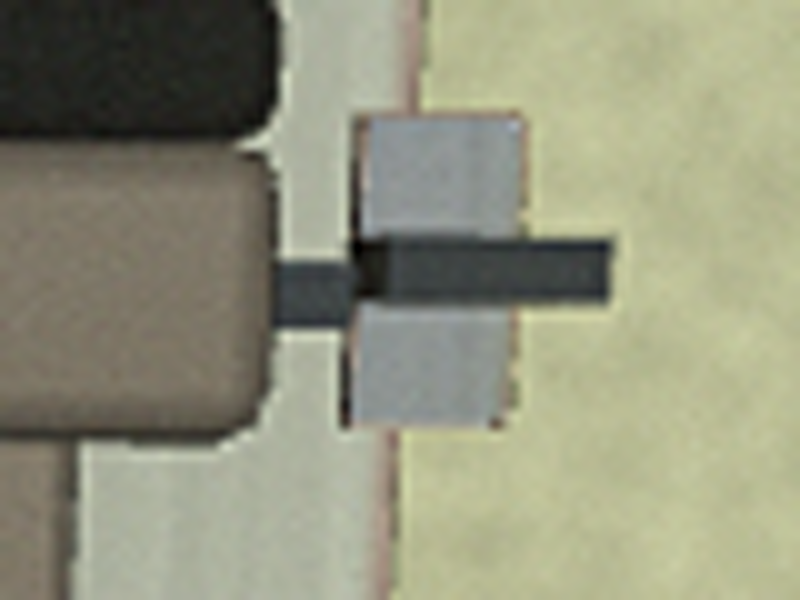

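Pointer at row 295, ridge at row 271, so about 1.5 mm remain, or roughly 5.2 mm of rim. I'll re-seat near the centre of the wheel for a short stroke.

>>> send_rows:
  deltas:
    - [0,0,-0.1,0,0,0,1]
    - [0,0,-0.15,0,0,0,1]
    - [-0.07,0,-0.15,0,0,0,1]
    - [-0.14,0,-0.15,0,0,0,1]
    - [-0.14,0,-0.12,0,0,0,1]
    - [-0.14,0,-0.06,0,0,0,1]
    - [-0.14,0,-0.03,0,0,0,1]
    - [-0.14,0,-0.01,0,0,0,1]
    - [-0.14,0,0,0,0,0,1]

```text
time_s: 9.68
tool_pos: [0.6019, -0.0189, 0.0698]
tool_rot: [-3.141, -0.0, 1.889]
force: [-4.4, -0.7, 7.8]
gripper_width: 0.0003
grasp_force: 3.7
```

>>> send_rows:
  deltas:
    - [0.02,0,0,0,0,0,1]
    - [0.035,0,0,0,0,0,1]
    - [0.043,0,0,0,0,0,1]
    - [0.043,0,0,0,0,0,1]
    - [0.043,0,0,0,0,0,1]

```text
time_s: 10.3
tool_pos: [0.6004, -0.0143, 0.0701]
tool_rot: [-3.141, 0.0, 1.889]
force: [-3.5, -1.6, 7.5]
gripper_width: 0.0007
grasp_force: 3.5
```

>>> send_rows:
  deltas:
    - [0,0,-0.1,0,0,0,1]
    - [0,0,-0.2,0,0,0,1]
    - [0.04,0,-0.4,0,0,0,1]
    - [0.08,0,-0.6,0,0,0,1]
    - [0.08,0,-0.6,0,0,0,1]
    - [0.08,0,-0.6,0,0,0,1]

```text
time_s: 11.05
tool_pos: [0.5974, -0.0048, 0.1417]
tool_rot: [-3.142, -0.0, 1.889]
force: [0.6, 0.0, -0.8]
gripper_width: 0.0002
grasp_force: 0.0
```

```bash
python3 look.py pics/w4.png
```

```text
11.1 [ 0.5972 -0.005   0.1414] [ 0.1 -0.3 -0. ]
crop centre [308.15459533  85.15382874]
```

View pics/w4.png

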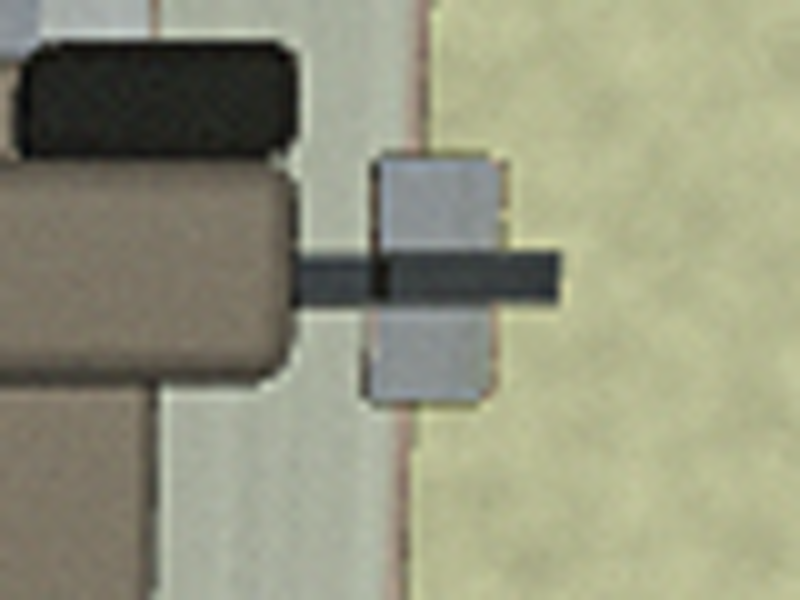

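In the crop the pointer is centred at row 280 and the ridge at 278, so they line up to about 0.2 mm, seen from nearly overhead. Now I'll lift clear and hand in.

>>> send_rows:
  deltas:
    - [0,0,-0.4,0,0,0,1]
    - [0,0,-0.8,0,0,0,1]
    - [0,0,-1,0,0,0,1]
    - [0,0,-1,0,0,0,1]
    - [0,0,-1,0,0,0,1]

```text
time_s: 11.72
tool_pos: [0.597, -0.0049, 0.2606]
tool_rot: [-3.14, -0.0, 1.889]
force: [-0.3, 0.9, -0.1]
gripper_width: 0.0007
grasp_force: 0.0
```

```bash
python3 -c "
from plant import manip;print(manip.close_job())"
```

```text
the job is handed in; nothing more can be done
None
```

I rolled the thumbwheel in three light strokes (forces read about 5–9 N), which put the jaw pointer in line with the gauge ridge to about 0.2 mm in the last wrist picture, then lifted the hand clear and handed the job in at about 12 s; no verdict came back.

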